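# Clear the service box, line up its fastener and hold the cover home

### The job

Pick up the scraper block and use it to push the three stone chips off the cover panel of the service box onto the bench, without touching the chips with the gripper, then stand the block back on the bench clear of the box. Next turn the quarter-turn fastener until its slot is in line with the index marks on the panel, then press the panel down fully home against the frame and finish while still holding it pressed with the gripper. Leave the mouse, the tape roll and the tin where they are.

Things in the scene. Friction and masses are not known exactly. Their poses are not given: they have to be found in the camera images.
- service_box: Grey enclosure fixed to the bench, 140 mm (own x) by 240 mm (own y) and 56 mm high to the top of its frame; origin at the centre of its underside on the bench, z up. Its yaw differs from run to run. An aluminium cover panel 132 x 232 x 6 mm rides on springs above the frame, guided so that it stays level.
- panel_mid (a point): Centre of the upper face of the cover panel: 70 mm above the bench with the panel up (as at the start), 62 mm with it home against the frame. Axes as the service box's.
- panel (a joint): How far the cover panel is pressed down, m: 0 up, 0.008 fully home against the frame. Springs push it back up: it starts to move at about 3 N and needs about 10 N to be held home. It is blocked at about 0.002 until the fastener is lined up, for the fastener's cross pin then stands on the frame.
- fastener (a joint): Angle of the quarter-turn fastener, rad, counter-clockwise positive seen from above; 0 when its slot is in line with the two index marks on the panel (the line runs along the service box's own y axis). It starts 0.7 to 1.35 and so is turned clockwise; friction holds it wherever it is left, there is no stop at 0 (range -1.6 to 1.6). The pin enters the frame within about 0.2 of 0.
- fastener_grip (a point): Middle of the fastener's upright steel wing, on its turning axis, which is at x 0, y -85 mm of the service box. The wing is 10 mm thick (own x), 38 mm long (own y, along the slot in its top) and reaches from the panel's face to 28 mm above it; this point is 16 mm above that face. A round flange of 38 mm diameter, 4 mm high, is at its foot.
- scraper_mid (a point): Centre of the loose scraper block: wood on a black strip, 100 mm long (own x) by 30 mm thick (own y) by 60 mm high, about 0.15 kg, standing on the strip on the bench at the start; this point is 30 mm above its underside. Grip it across its 30 mm thickness, in its upper half.
- chip_0_mid (a point): Centre of one of three loose stone chips, about 20 mm across and 12 mm high, 10 g, lying on the panel at the start beside the fastener, between 10 and 95 mm of the service box's own y and within 40 mm of its middle line in x.
- chip_1_mid (a point): Centre of one of three loose stone chips, about 20 mm across and 12 mm high, 10 g, lying on the panel at the start beside the fastener, between 10 and 95 mm of the service box's own y and within 40 mm of its middle line in x.
- chip_2_mid (a point): Centre of one of three loose stone chips, about 20 mm across and 12 mm high, 10 g, lying on the panel at the start beside the fastener, between 10 and 95 mm of the service box's own y and within 40 mm of its middle line in x.
- mouse: Black computer mouse, 115 x 64 x 36 mm, loose, a bystander; origin at the centre of its underside.
- tape_roll: Roll of tape lying flat, 103 mm across and 25 mm high, loose, a bystander; origin at the centre of its underside.
- tin: Round aluminium tin with lid, 67 mm across and 44 mm high, loose, a bystander; origin at the centre of its underside.

How it is judged:
By the outcome, as a careful person would: the job done as asked, in the order asked, and still so for the second after the job is handed in, while the arm keeps its last pose, push and grip.
It also fails if it takes over 67 s, if anything falls off the work surface, if the arm or the gripper's body presses on something with over 40 N, if the wrist force passes 120 N, or if a joint passes its speed limit or range.

### The arm

A 6-joint arm with a two-finger parallel gripper is mounted at the origin on a cart in front of the work surface, level with it; the furniture and walls round the work are solid. World frame = base frame: x ahead of the robot, y to its left, z up, the work surface at z = 0. Lengths are in m, angles in rad, forces in N, time in s.
With the tool pointing down it reaches from about 0.4 to 0.925 m from the base axis. Payload 12.5 kg.
Tool frame: the origin (TCP) lies at the centre of the arm's flange, where the gripper is bolted on; the fingertips stand 190 mm ahead of it and the grasp point (between the pads) lies manip.grip_point_offset ahead of it (manip.grip_point_offset is the distance from the TCP to the grasp point, in m); z points along the fingers, y is the line along which they close (so a half turn about z gives the same grasp; the last joint's range is limited). The gripper opens to 95 mm and grips with 3 to 60 N. Pads are 20 mm wide; open, the fingers measure 119 mm over their backs; the gripper's body (75 mm by 180 mm) begins 59 mm behind the grasp point.
Start: joints at [-0.106, 0.491, 1.559, -0, 1.092, -0.106], TCP at [0.625, 0, 0.405] pointing down, gripper open.
Joint ranges: [-3.1, 3.1], [-0.84, 2.19], [0.05, 2.79], [-1.13, 4.28], [0.06, 2.93], [-2.69, 2.69]. Speed limits (rad/s): [2.22, 2.22, 2.79, 3.14, 3.14, 3.14].

### API

Orientations are given as a rotation vector (axis times angle).
In Python, from rig import manip gives the robot as it stands.
- The arm moves only by the tool drive_tool, never from a script. Its argument "series" is text: rows parted by semicolons, each of 6 numbers parted by spaces: the shift along the tool's x, y, z in cm, then the turn, a rotation vector about the tool's x, y, z in rad. A call has exactly 8 rows; each row shifts and turns the commanded pose from where the row before left it, along the tool's axes as they then stand; what a row does not reach is not made up. A row lasts 1/10 s, in which the tool goes at most 50 mm and 8.59 degrees, less where a joint would pass 70% of its speed; a pose out of reach is approached as far as the arm can. A call with a gripper value outside its range is refused whole. "hand" is the opening, from -1 (shut) to 1 (fully open), set as the call begins (left out, the last holds). The fingers move at their own pace and stop on an object; the grip force is fixed at half the most. Time passes only in rows, so rows that do not move let the fingers close, or fill a call up. It gives the time, the measured TCP pose, the force, the opening and the grip force at its end, in the units of the state.
- manip.read_state(): the state, without advancing time (a new reading comes with each control period).
- manip.capture(name): name is "scene" or "side" or "wrist"; returns (picture, depth): 384x512x3 uint8, red, green, blue; 384x512 float32, m along the optical axis (not along the pixel's ray), 0 where there is no reading.
- manip.camera_params(name): a dict with "camera_matrix" (3x3 intrinsics, pixels), "world_from_camera" (4x4, takes a point from camera to world coordinates). Camera axes: x right, y down, z forward; pixel columns grow to the right and rows downward; lengths in m; the calibration is good to about 2 mm. A picture is of the moment at which its call begins: read the wrist's pose just before it. camera_params takes no time and is no camera call; for the wrist camera it gives the pose at the moment of the call.
- manip.sign_off(): hands the job in; it is judged then, once.
The state is a dict: "time": time; "joint_pos": joint angles; "qd": joint speeds; "joint_efforts": joint torques, N m; "tcp_pos": TCP position; "tool_rot": TCP orientation; "force": force on the tool from outside, world axes, zero at the start; "ft_torque": the same for the moment, N m; "grip_width": opening from 0.0 (shut) to 1.0 (fully open); "grip_force": force on a finger pad.
Only numpy, scipy, OpenCV 4.12 (cv2) and the standard library are available. Lean on these libraries where they do the work, as an engineer would, in place of code of your own. Each camera call takes 0.05 s, during which the arm holds its last target. There are 200 camera calls.

## Working session

There is one attempt and no reset: what is moved stays moved. The work goes in short steps, Python scripts to look and compute and a tool call to move; the robot and the scene stay as the last step left them, time stands still between calls to the robot, and variables do not carry over. Pictures are saved under pics/ and viewed, at most 10 in all, crops included, and the job is handed in when it is done.

Besides the shell and the picture viewer there is one more tool, called after "Request:" by a JSON object that holds its "name" and its "arguments", one argument or row to a line. drive_tool: Moves the arm, as the interface text tells. Its arguments: {"type":"object","properties":{"series":{"type":"string"},"hand":{"type":"number"}},"required":["series"]}

```bash
mkdir -p pics; ls
cat > h.py <<'E'
import numpy as np, cv2
from rig import manip
def shot(n,f):
    P=manip.camera_params(n); im,d=manip.capture(n)
    np.savez('pics/'+f+'.npz',im=im,d=d,K=P['camera_matrix'],T=P['world_from_camera'])
    cv2.imwrite('pics/'+f+'.png',im[:,:,::-1]); return im,d,P
def load(f):
    z=np.load('pics/'+f+'.npz'); return z['im'],z['d'],z['K'],z['T']
def ray(K,T,u,v,z):
    r=T[:3,:3]@np.linalg.solve(K,[u,v,1.]); o=T[:3,3]; return o+r*(z-o[2])/r[2]
def cloud(d,K,T):
    v,u=np.mgrid[:d.shape[0],:d.shape[1]]
    c=np.stack([(u-K[0,2])/K[0,0]*d,(v-K[1,2])/K[1,1]*d,d],-1)
    return c@T[:3,:3].T+T[:3,3]
E
python3 - <<'E'
from h import *
print(manip.grip_point_offset, manip.read_state())
a=shot('scene','s0');b=shot('wrist','w0')
cv2.imwrite('pics/v0.png',cv2.resize(np.vstack([a[0],b[0]])[:,:,::-1],(400*1,600)))
cv2.imwrite('pics/v0.png',cv2.resize(np.hstack([a[0],b[0]])[:,:,::-1],(800,300)))
E
```

```text
pics
0.1713 {'time': 0.0, 'joint_pos': array([-1.05579091e-01,  4.91560465e-01,  1.55944551e+00, -3.76281117e-05,
        1.09173753e+00, -1.05596823e-01]), 'qd': array([ 2.58863061e-05, -1.27275203e-03,  6.75038468e-04, -1.59479034e-03,
        8.62738695e-04,  1.70748769e-03]), 'joint_efforts': array([-9.52334158e-04, -6.12640929e+01, -2.58175153e+01,  6.92750537e-02,
        4.83079045e-02, -1.38641695e-05]), 'tcp_pos': array([6.24965051e-01, 3.67494725e-05, 4.04162428e-01]), 'tool_rot': array([-2.22078431e+00, -2.22086226e+00,  1.17689068e-03]), 'force': array([-0.15049312,  0.76785713, -0.8179219 ]), 'ft_torque': array([-0.01362067, -0.00994315,  0.03539509]), 'grip_force': 0.0, 'grip_width': 1.0013295850105979}
```

View pics/s0.png

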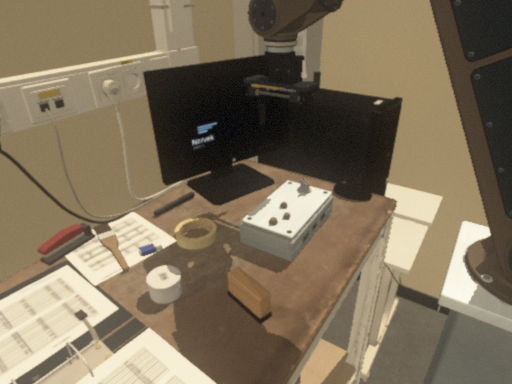

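View pics/w0.png

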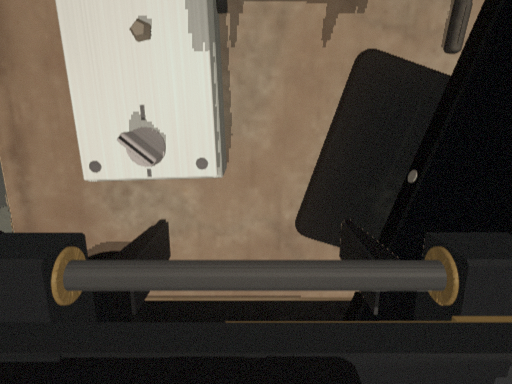

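The scene view shows the box at about (287,218), with chips at (273,221), (282,216) and (286,205) and the fastener at (304,187). The scraper is at (249,293), the tin at (164,283) and the tape at (196,234). The wrist view shows the fastener at (143,147) and one chip at (141,30).

Run:
```python
from h import *
def rect(f,mask_fn,box=None):
    im,d,K,T=load(f); C=cloud(d,K,T); m=(d>0)&mask_fn(C,im.astype(int))
    if box: 
        b=np.zeros_like(m); b[box[1]:box[3],box[0]:box[2]]=1; m&=b
    return C[m]
for f in ['s0','w0']:
    P=rect(f,lambda C,i:(abs(C[...,2]-.07)<.005)&(i.min(-1)>130),(235,170,340,260) if f=='s0' else (0,0,225,185))
    print(f,'panel',len(P),P.mean(0),cv2.minAreaRect(P[:,:2].astype(np.float32)*1000))
P=rect('s0',lambda C,i:(abs(C[...,2]-.06)<.006),(215,250,285,330))
print('scraper',len(P),P.mean(0),cv2.minAreaRect(P[:,:2].astype(np.float32)*1000))
im,d,K,T=load('s0'); print('cam',T[:3,3])
for n,u,v,z in [('c0',273,221,.076),('c1',282,216,.076),('c2',286,205,.076),('fast',304,187,.09),('tin',164,272,.044),('tape',196,231,.025),('mouse?',352,189,.02),('edge',310,345,0),('edge2',385,215,0),('corner1',(243),(229),.07),('corner2',292,240,.07),('corner3',334,194,.07),('corner4',285,181,.07)]:
    print(n,ray(K,T,u,v,z).round(3),cloud(d,K,T)[int(v),int(u)].round(3))
im,d,K,T=load('w0')
for n,u,v,z in [('c2',141,30,.076),('fasttop',143,147,.098),('wa',121,136,.098),('wb',160,161,.098),('m1',143,112,.07),('m2',150,172,.07),('s1',95,167,.07),('s2',202,163,.07),('cor',85,180,.07),('corR',219,176,.07)]:
    print(n,ray(K,T,u,v,z).round(3),cloud(d,K,T)[v,u].round(3))
```

```text
s0 panel 2438 [0.51249934 0.13578646 0.07021664] ((517.7674560546875, 120.73516082763672), (132.31060791015625, 235.71604919433594), 1.693584680557251)
w0 panel 23368 [0.51932493 0.09307316 0.07018234] ((519.3289184570312, 86.19070434570312), (132.40586853027344, 158.8944854736328), 1.5615662336349487)
scraper 605 [0.45332282 0.39342679 0.05937579] ((457.18927001953125, 390.5773620605469), (28.376056671142578, 98.72637176513672), 73.7820816040039)
cam [0.16341093 0.79998611 0.53403625]
c0 [0.51  0.213 0.076] [0.508 0.216 0.078]
c1 [0.503 0.185 0.076] [0.507 0.178 0.071]
c2 [0.519 0.137 0.076] [0.518 0.14  0.078]
fast [0.513 0.055 0.09 ] [0.518 0.043 0.083]
tin [0.624 0.445 0.044] [0.622 0.446 0.046]
tape [0.683 0.285 0.025] [0.707 0.262 0.002]
mouse? [ 0.444 -0.127  0.02 ] [ 0.439 -0.11   0.029]
edge [0.317 0.409 0.   ] [ 0.322  0.395 -0.019]
edge2 [ 0.328 -0.071  0.   ] [ 0.327 -0.07   0.001]
corner1 [0.554 0.269 0.07 ] [0.574 0.242 0.046]
corner2 [0.443 0.246 0.07 ] [0.452 0.228 0.055]
corner3 [0.446 0.014 0.07 ] [ 0.489 -0.105 -0.001]
corner4 [0.589 0.018 0.07 ] [ 0.652 -0.097  0.001]
c2 [0.526 0.138 0.076] [0.528 0.137 0.082]
fasttop [0.527 0.04  0.098] [0.527 0.04  0.098]
wa [0.509 0.049 0.098] [0.509 0.049 0.099]
wb [0.541 0.027 0.098] [0.533 0.024 0.071]
m1 [0.52 0.07 0.07] [0.521 0.07  0.071]
m2 [0.522 0.013 0.07 ] [0.523 0.013 0.071]
s1 [0.469 0.018 0.07 ] [0.47  0.018 0.071]
s2 [0.574 0.022 0.07 ] [0.574 0.022 0.069]
cor [0.458 0.005 0.07 ] [ 0.42  -0.009 -0.001]
corR [0.59  0.009 0.07 ] [0.588 0.006 0.056]
```

Run:
```python
from h import *
a=shot('side','d0')
```

```text
(no output)
```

View pics/d0.png

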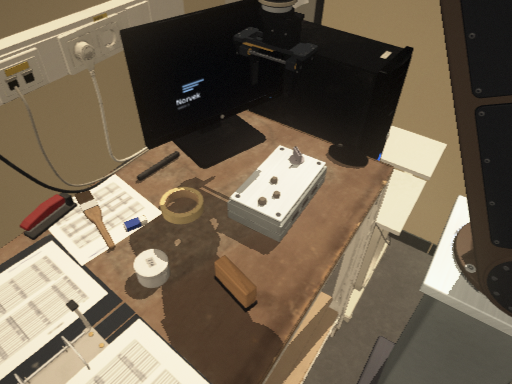

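The side view agrees with the scene view: scraper at (235,281), chips at (262,201), (276,195) and (274,181), and the fastener at (296,156). Next I'll write a planner that turns world goals into tool rows.

```bash
cat > plan.py <<'E'
import sys
from h import *
from scipy.spatial.transform import Rotation as Ro
R0=np.array([[0,1,0],[1,0,0],[0,0,-1.]])
def plan(wps,start=None,nd=(1,2)):
    """wps: (x,y,z of TCP,yaw deg of tool y, rows)"""
    s=manip.read_state(); p=np.array(s['tcp_pos']); R=Ro.from_rotvec(s['tool_rot'])
    if start is not None: p=np.array(start[:3]);R=Ro.from_euler('z',start[3],degrees=True)*Ro.from_matrix(R0)
    out=[]
    for x,y,z,yaw,n in wps:
        G=Ro.from_euler('z',yaw,degrees=True)*Ro.from_matrix(R0); g=np.array([x,y,z])
        for k in range(n):
            sh=np.round(R.inv().apply((g-p)/(n-k))*100,nd[0]); 
            w=np.round((R.inv()*G).as_rotvec()/(n-k),nd[1])
            p=p+R.apply(sh/100); R=R*Ro.from_rotvec(w)
            out.append(' '.join('%g'%(v+0.) for v in [*sh,*w]))
            if np.linalg.norm(sh)>5 or np.linalg.norm(w)>.1499: print('TOO FAST',k)
    for i in range(0,len(out),8): print('; '.join(out[i:i+8]))
    print('end',p,len(out))
if __name__=='__main__': plan(eval(sys.argv[1]),eval(sys.argv[2]) if len(sys.argv)>2 else None)
E
python3 plan.py "[(.457,.3906,.33,73.8,12),(.457,.3906,.2163,73.8,4)]"
```

```text
3.3 -1.4 0.6 0 0 -0.11; 3.4 -1 0.6 0 0 -0.11; 3.5 -0.7 0.6 0 0 -0.11; 3.5 -0.3 0.6 0 0 -0.11; 3.5 0.1 0.6 0 0 -0.11; 3.5 0.5 0.6 0 0 -0.11; 3.4 0.9 0.6 0 0 -0.1; 3.3 1.2 0.6 0 0 -0.11
3.2 1.6 0.7 0 0 -0.1; 3 1.9 0.6 0 0 -0.11; 2.8 2.2 0.7 0 0 -0.1; 2.5 2.5 0.6 0 0 -0.11; 0 0 2.9 0 0 0; 0 0 2.8 0 0 0; 0 0 2.9 0 0 0; 0 0 2.8 0 0 0
end [0.45664533 0.39036341 0.21649334] 16
```

Request:
{"name": "drive_tool", "arguments": {
  "series": "3.3 -1.4 0.6 0 0 -0.11; 3.4 -1 0.6 0 0 -0.11; 3.5 -0.7 0.6 0 0 -0.11; 3.5 -0.3 0.6 0 0 -0.11; 3.5 0.1 0.6 0 0 -0.11; 3.5 0.5 0.6 0 0 -0.11; 3.4 0.9 0.6 0 0 -0.1; 3.3 1.2 0.6 0 0 -0.11",
  "hand": 1
}}

```text
time: 0.95
tcp_pos: [0.5121, 0.2608, 0.3564]
tool_rot: [-1.072, -2.953, 0.0]
force: [1.2, 0.9, -0.3]
grip_width: 1.003
grip_force: 0.0
```

Request:
{"name": "drive_tool", "arguments": {
  "series": "3.2 1.6 0.7 0 0 -0.1; 3 1.9 0.6 0 0 -0.11; 2.8 2.2 0.7 0 0 -0.1; 2.5 2.5 0.6 0 0 -0.11; 0 0 0 0 0 0; 0 0 0 0 0 0; 0 0 0 0 0 0; 0 0 0 0 0 0"
}}

```text
time: 1.75
tcp_pos: [0.4574, 0.3894, 0.331]
tool_rot: [0.443, 3.11, 0.0]
force: [0.7, -0.3, 0.1]
grip_width: 1.003
grip_force: 0.0
```

```bash
python3 - <<'E'
from h import *
s=manip.read_state();print(s['time'],s['tcp_pos'],s['tool_rot'])
im,d,P=shot('wrist','w1'); C=cloud(d,P['camera_matrix'],P['world_from_camera'])
m=(d>0)&(abs(C[...,2]-.06)<.006)&(abs(C[...,0]-.457)<.1)&(abs(C[...,1]-.39)<.1)
p=C[m]; print(len(p), p.mean(0) if len(p) else 0, cv2.minAreaRect(p[:,:2].astype(np.float32)*1000) if len(p) else 0)
print(P['world_from_camera'].round(3))
E
python3 plan.py "[(.457,.3906,.2163,73.8,4)]"
```

```text
1.75 [0.45737831 0.38941071 0.33097654] [4.42779961e-01 3.10993843e+00 1.06165667e-04]
4068 [0.45367166 0.39279809 0.0597266 ] ((456.091796875, 391.9746398925781), (28.006059646606445, 96.85757446289062), 74.61634826660156)
[[ 0.279  0.932  0.233  0.392]
 [ 0.96  -0.271 -0.066  0.408]
 [ 0.002  0.242 -0.97   0.311]
 [ 0.     0.     0.     1.   ]]
0 0 2.9 0 0 0; 0 0 2.9 0 0 0; 0 0 2.8 0 0 0; 0.1 0.1 2.9 0 0 0
end [0.45672811 0.39069994 0.21599435] 4
```

View pics/w1.png

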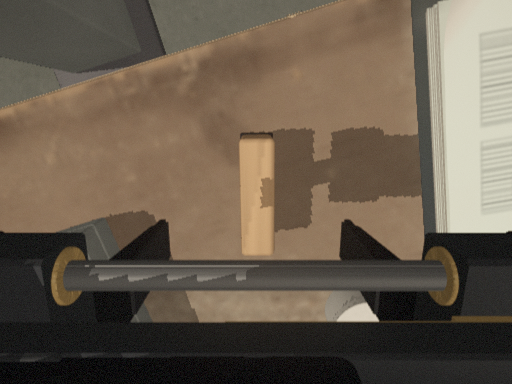

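The block sits at (257,195), centred between the fingers and aligned with them, and the way down is clear.

Request:
{"name": "drive_tool", "arguments": {
  "series": "0 0.1 2.9 0 0 0; 0 0.1 2.9 0 0 0; 0 0 2.8 0 0 0; 0 0 2 0 0 0; 0 0 0.9 0 0 0; 0 0 0 0 0 0; 0 0 0 0 0 0; 0 0 0 0 0 0"
}}

```text
time: 2.6
tcp_pos: [0.4577, 0.3923, 0.2169]
tool_rot: [0.44, 3.109, 0.002]
force: [-0.4, 0.7, 0.2]
grip_width: 1.0
grip_force: 0.0
```

Request:
{"name": "drive_tool", "arguments": {
  "series": "0 0 0 0 0 0; 0 0 0 0 0 0; 0 0 0 0 0 0; 0 0 0 0 0 0; 0 0 0 0 0 0; 0 0 0 0 0 0; 0 0 0 0 0 0; 0 0 0 0 0 0",
  "hand": -1
}}

```text
time: 3.4
tcp_pos: [0.4574, 0.3922, 0.2157]
tool_rot: [0.44, 3.111, -0.0]
force: [-0.1, 0.3, 0.3]
grip_width: 0.385
grip_force: 0.0
```

```bash
python3 plan.py "[(.457,.3906,.36,80,4),(.50,.25,.37,91.7,6),(.5178,.102,.365,91.7,6)]"
```

```text
0 0 -3.6 0 0 -0.03; 0 -0.1 -3.6 0 0 -0.03; 0 0 -3.6 0 0 -0.02; 0 -0.1 -3.6 0 0 -0.03; -1.1 -2.2 -0.2 0 0 -0.03; -1 -2.2 -0.2 0 0 -0.03; -1 -2.2 -0.2 0 0 -0.04; -0.9 -2.3 -0.1 0 0 -0.03
-0.8 -2.3 -0.2 0 0 -0.04; -0.7 -2.4 -0.1 0 0 -0.03; -0.2 -2.5 0.1 0 0 0; -0.2 -2.5 0.1 0 0 0; -0.2 -2.5 0.1 0 0 0; -0.3 -2.4 0.1 0 0 0; -0.2 -2.5 0 0 0 0; -0.3 -2.4 0.1 0 0 0
end [0.51804033 0.10217358 0.36472623] 16
```

Request:
{"name": "drive_tool", "arguments": {
  "series": "0 0 0 0 0 0; 0 0 0 0 0 0; 0 0 0 0 0 0; 0 0 0 0 0 0; 0 0 0 0 0 0; 0 0 0 0 0 0; 0 0 -0.5 0 0 0; 0 0 -0.5 0 0 0"
}}

```text
time: 4.2
tcp_pos: [0.4574, 0.3923, 0.226]
tool_rot: [-0.44, -3.111, 0.0]
force: [0.5, -0.5, -1.1]
grip_width: 0.292
grip_force: 30.0
```

```bash
python3 plan.py "[(.457,.3916,.36,80,4),(.50,.25,.37,91.7,6),(.5165,.098,.365,91.7,6)]"
```

```text
0 0 -3.4 0 0 -0.03; 0 0 -3.3 0 0 -0.03; 0 0 -3.4 0 0 -0.02; 0 -0.1 -3.3 0 0 -0.03; -1.1 -2.2 -0.2 0 0 -0.03; -1 -2.2 -0.2 0 0 -0.03; -1 -2.3 -0.2 0 0 -0.04; -0.9 -2.3 -0.1 0 0 -0.03
-0.8 -2.3 -0.2 0 0 -0.04; -0.7 -2.4 -0.1 0 0 -0.03; -0.2 -2.5 0.1 0 0 0; -0.2 -2.5 0.1 0 0 0; -0.2 -2.6 0.1 0 0 0; -0.2 -2.5 0.1 0 0 0; -0.2 -2.6 0.1 0 0 0; -0.2 -2.5 0 0 0 0
end [0.51633559 0.09813258 0.36501575] 16
```

Request:
{"name": "drive_tool", "arguments": {
  "series": "0 0 -3.4 0 0 -0.03; 0 0 -3.3 0 0 -0.03; 0 0 -3.4 0 0 -0.02; 0 -0.1 -3.3 0 0 -0.03; -1.1 -2.2 -0.2 0 0 -0.03; -1 -2.2 -0.2 0 0 -0.03; -1 -2.3 -0.2 0 0 -0.04; -0.9 -2.3 -0.1 0 0 -0.03"
}}

```text
time: 5.0
tcp_pos: [0.4858, 0.2961, 0.3675]
tool_rot: [0.061, 3.14, 0.001]
force: [0.7, -1.1, -1.6]
grip_width: 0.293
grip_force: 30.0
```

Request:
{"name": "drive_tool", "arguments": {
  "series": "-0.8 -2.3 -0.2 0 0 -0.04; -0.7 -2.4 -0.1 0 0 -0.03; -0.2 -2.5 0.1 0 0 0; -0.2 -2.5 0.1 0 0 0; -0.2 -2.6 0.1 0 0 0; -0.2 -2.5 0.1 0 0 0; -0.2 -2.6 0.1 0 0 0; -0.2 -2.5 0 0 0 0"
}}

```text
time: 5.8
tcp_pos: [0.5162, 0.097, 0.3651]
tool_rot: [-0.046, 3.141, -0.0]
force: [-0.1, -0.2, -0.9]
grip_width: 0.293
grip_force: 30.0
```

Request:
{"name": "drive_tool", "arguments": {
  "series": "0 0 0 0 0 0; 0 0 0 0 0 0; 0 0 0 0 0 0; 0 0 0 0 0 0; 0 0 0 0 0 0; 0 0 0 0 0 0; 0 0 0 0 0 0; 0 0 0 0 0 0"
}}

```text
time: 6.6
tcp_pos: [0.5163, 0.0982, 0.3647]
tool_rot: [-0.046, 3.141, -0.0]
force: [-0.1, -0.3, -1.1]
grip_width: 0.289
grip_force: 30.0
```

```bash
python3 - <<'E'
from h import *
s=manip.read_state();print(s['time'],s['tcp_pos'],s['tool_rot'],s['grip_width'])
im,d,P=shot('scene','s2')
cv2.imwrite('pics/s2c.png',cv2.resize(im[130:270,220:380,::-1],(800,700))[:600])
C=cloud(d,P['camera_matrix'],P['world_from_camera'])
im=im.astype(int);m=(d>0)&(im[...,0]-im[...,2]>35)&(C[...,2]>.12)&(abs(C[...,0]-.517)<.12)&(abs(C[...,1]-.1)<.08)&(C[...,2]<.26)
p=C[m];print(len(p),p.min(0),p.max(0),np.percentile(p,[2,50,98],0))
E
python3 plan.py "[(.5165,.098,.295,91.7,4),(.5165,.098,.2875,91.7,4)]"
```

```text
6.6 [0.51627227 0.09819928 0.36472447] [-4.60719300e-02  3.14121722e+00 -3.15730725e-05] 0.2885248644337946
790 [0.46606877 0.07949664 0.15800382] [0.56414329 0.13552279 0.25993801] [[0.4670157  0.08716039 0.15988637]
 [0.49996882 0.10911006 0.18798953]
 [0.56174921 0.11334282 0.20999916]]
0 0 1.7 0 0 0; 0 0 1.8 0 0 0; 0 0 1.7 0 0 0; 0 0 1.8 0 0 0; 0 0 0.2 0 0 0; 0 0 0.2 0 0 0; 0 0 0.2 0 0 0; 0 0 0.1 0 0 0
end [0.51629384 0.09815104 0.28774284] 8
```

View pics/s2c.png

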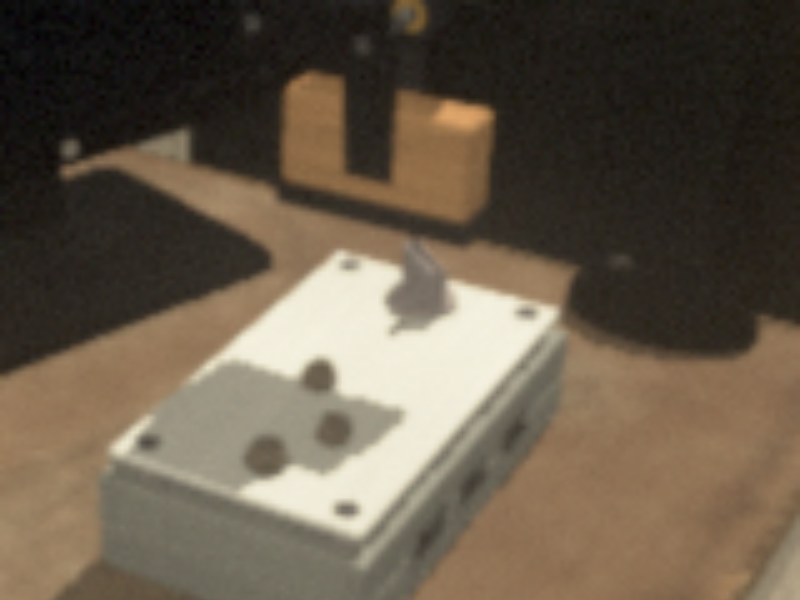

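The crop shows the block upright and square in the gripper above the panel. The three chips are ahead of it, at crop pixels (319,376), (334,429) and (267,455).

Request:
{"name": "drive_tool", "arguments": {
  "series": "0 0 1.7 0 0 0; 0 0 1.8 0 0 0; 0 0 1.7 0 0 0; 0 0 1.6 0 0 0; 0 0 0.4 0 0 0; 0 0 0.3 0 0 0; 0 0 0.2 0 0 0; 0 0 0 0 0 0"
}}

```text
time: 7.45
tcp_pos: [0.5164, 0.0981, 0.2881]
tool_rot: [-0.046, 3.14, 0.0]
force: [0.4, 0.9, -2.0]
grip_width: 0.293
grip_force: 30.0
```

Request:
{"name": "drive_tool", "arguments": {
  "series": "0 0 0 0 0 0; 0 0 0 0 0 0; 0 0 0 0 0 0; 0 0 0 0 0 0; 0 0 0 0 0 0; 0 0 0 0 0 0; 0 0 0 0 0 0; 0 0 0 0 0 0"
}}

```text
time: 8.25
tcp_pos: [0.5163, 0.0981, 0.2877]
tool_rot: [-0.046, 3.141, -0.0]
force: [-0.4, -0.3, -1.5]
grip_width: 0.29
grip_force: 30.0
```

```bash
python3 plan.py "[(.5125,.237,.2866,91.7,20),(.512,.247,.2866,91.7,4)]"
```

```text
0 0.7 0 0 0 0; 0 0.7 0 0 0 0; 0 0.7 0 0 0 0; 0 0.7 0 0 0 0; 0 0.7 0 0 0 0; 0 0.7 0 0 0 0; 0 0.7 0 0 0 0; 0 0.7 0 0 0 0
0 0.7 0 0 0 0; 0 0.7 0 0 0 0; 0 0.7 0 0 0 0; 0 0.7 0 0 0 0; 0 0.7 0 0 0 0; 0 0.7 0 0 0 0; 0 0.7 0 0 0 0; 0 0.7 0 0 0 0
0 0.7 0 0 0 0; 0 0.7 0 0 0 0; 0 0.6 0.1 0 0 0; 0 0.7 0 0 0 0; 0 0.2 0 0 0 0; 0 0.3 0 0 0 0; 0 0.2 0 0 0 0; 0 0.3 0 0 0 0
end [0.51197058 0.24702939 0.28674625] 24
```

Request:
{"name": "drive_tool", "arguments": {
  "series": "0 0.3 0.1 0 0 0; 0 0.6 0 0 0 0; 0 0.6 0 0 0 0; 0 0.6 0 0 0 0; 0 0.6 0 0 0 0; 0 0.6 0 0 0 0; 0 0.6 0 0 0 0; 0 0.6 0 0 0 0"
}}

```text
time: 9.05
tcp_pos: [0.515, 0.1437, 0.2868]
tool_rot: [-0.046, 3.141, 0.0]
force: [-0.3, 0.2, -2.5]
grip_width: 0.294
grip_force: 30.0
```

Request:
{"name": "drive_tool", "arguments": {
  "series": "0 0.6 0 0 0 0; 0 0.6 0 0 0 0; 0 0.6 0 0 0 0; 0 0.6 0 0 0 0; 0 0.6 0 0 0 0; 0 0.6 0 0 0 0; 0 0.6 0 0 0 0; 0 0.6 0 0 0 0"
}}

```text
time: 9.85
tcp_pos: [0.5136, 0.1915, 0.2867]
tool_rot: [-0.046, 3.141, -0.0]
force: [0.5, -1.2, -1.3]
grip_width: 0.292
grip_force: 30.0
```

Request:
{"name": "drive_tool", "arguments": {
  "series": "0 0.6 0 0 0 0; 0 0.6 0 0 0 0; 0 0.6 0 0 0 0; 0 0.6 0 0 0 0; 0 0.6 0 0 0 0; 0 0.6 0 0 0 0; 0 0.6 0 0 0 0; 0 0.6 0 0 0 0"
}}

```text
time: 10.65
tcp_pos: [0.5122, 0.2395, 0.2867]
tool_rot: [-0.046, 3.141, -0.0]
force: [0.3, -0.2, -0.3]
grip_width: 0.293
grip_force: 30.0
```

Request:
{"name": "drive_tool", "arguments": {
  "series": "0 0.4 0 0 0 0; 0 0.4 0 0 0 0; 0 0.2 0 0 0 0; 0 0 0 0 0 0; 0 0 0 0 0 0; 0 0 0 0 0 0; 0 0 0 0 0 0; 0 0 0 0 0 0"
}}

```text
time: 11.45
tcp_pos: [0.5119, 0.2489, 0.2868]
tool_rot: [-0.046, 3.141, -0.0]
force: [0.2, -0.0, -1.9]
grip_width: 0.291
grip_force: 30.0
```

Run:
```python
from h import *
a=shot('scene','s3')[0];b=shot('side','d3')[0]
f=lambda i:cv2.resize(i,(400,600))
cv2.imwrite('pics/v3.png',np.hstack([cv2.resize(a[140:340,180:340],(400,500)),cv2.resize(b[120:320,160:320],(400,500))])[:,:,::-1])
```

```text
(no output)
```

View pics/v3.png

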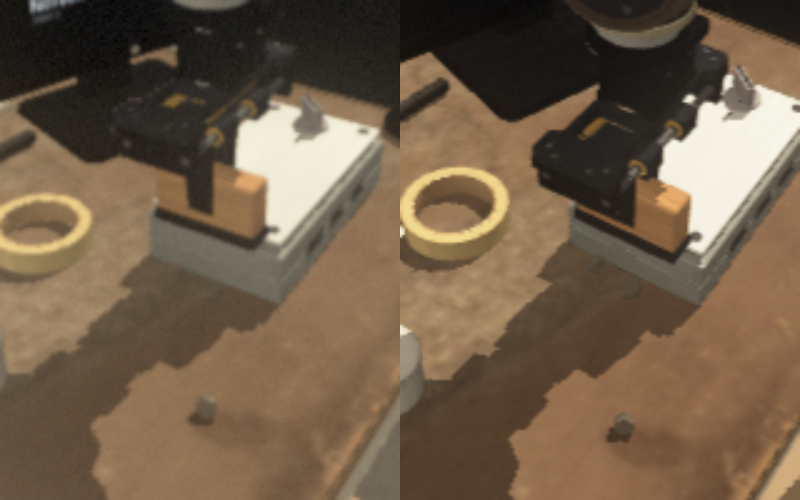

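One chip lies on the bench at left-panel (205,408). The other two seem to be in shadow at the box foot, at right-panel (600,265) and (632,290). I'll locate all three in depth before choosing where to put the block.

Run:
```python
from h import *
for f in ['s3','d3']:
    im,d,K,T=load(f); C=cloud(d,K,T)
    m=((d>0)&(C[...,2]>.006)&(C[...,2]<.025)&(C[...,0]>.34)&(C[...,0]<.62)&(C[...,1]>.244)&(C[...,1]<.55)).astype(np.uint8)
    n,l,s,c=cv2.connectedComponentsWithStats(m)
    print(f)
    for i in range(1,n):
        if s[i,4]>12: print(s[i,4],c[i].round(),C[l==i].mean(0).round(3))
    m=(d>0)&(C[...,2]>.074)&(C[...,2]<.09)&(abs(C[...,0]-.515)<.064)&(C[...,1]>.07)&(C[...,1]<.235)
    print('on panel',m.sum(), np.median(C[m],0) if m.sum() else '')
```

```text
s3
36 [250. 248.] [0.545 0.256 0.013]
52 [264. 255.] [0.505 0.259 0.011]
222 [168. 295.] [0.594 0.467 0.015]
57 [263. 301.] [0.433 0.378 0.012]
on panel 3 [0.462768   0.23315011 0.07745089]
d3
34 [238. 226.] [0.544 0.257 0.013]
59 [252. 235.] [0.504 0.259 0.011]
169 [156. 281.] [0.593 0.468 0.015]
58 [249. 289.] [0.431 0.378 0.013]
on panel 5 [0.46206452 0.23293494 0.07815275]
```

All three chips are on the bench, and the few points still flagged on the panel belong to the block's lower edge. I'll place the block at (0.53, 0.345), a clear spot.

```bash
python3 plan.py "[(.515,.265,.31,91.7,2),(.53,.345,.31,91.7,4),(.53,.345,.235,91.7,4),(.53,.345,.2165,91.7,4),(.53,.345,.2165,91.7,2)]"
```

```text
-0.2 0.8 -1.2 0 0 0; -0.2 0.8 -1.1 0 0 0; -0.4 2 0 0 0 0; -0.4 2 0 0 0 0; -0.4 2 0 0 0 0; -0.5 1.9 0 0 0 0; 0 0 1.9 0 0 0; 0 0 1.9 0 0 0
0 0 1.8 0 0 0; 0 0 1.9 0 0 0; 0 0 0.5 0 0 0; 0 0 0.4 0 0 0; 0 0 0.5 0 0 0; 0 0 0.4 0 0 0; 0 0 0 0 0 0; 0 0 0 0 0 0
end [0.53016965 0.34452185 0.21677107] 16
```

Request:
{"name": "drive_tool", "arguments": {
  "series": "-0.2 0.8 -1.2 0 0 0; -0.2 0.8 -1.1 0 0 0; -0.4 2 0 0 0 0; -0.4 2 0 0 0 0; -0.4 2 0 0 0 0; -0.5 1.9 0 0 0 0; 0 0 1.9 0 0 0; 0 0 1.9 0 0 0"
}}

```text
time: 12.35
tcp_pos: [0.53, 0.3452, 0.2715]
tool_rot: [-0.047, 3.14, 0.001]
force: [0.6, -0.5, -1.6]
grip_width: 0.296
grip_force: 30.0
```

Request:
{"name": "drive_tool", "arguments": {
  "series": "0 0 1.8 0 0 0; 0 0 1.9 0 0 0; 0 0 0.5 0 0 0; 0 0 0.4 0 0 0; 0 0 0.5 0 0 0; 0 0 0.4 0 0 0; 0 0 0 0 0 0; 0 0 0 0 0 0"
}}

```text
time: 13.15
tcp_pos: [0.5302, 0.3446, 0.2171]
tool_rot: [-0.046, 3.141, 0.0]
force: [-0.1, -0.7, -1.0]
grip_width: 0.291
grip_force: 30.0
```

Request:
{"name": "drive_tool", "arguments": {
  "series": "0 0 0.1 0 0 0; 0 0 0 0 0 0; 0 0 0 0 0 0; 0 0 0 0 0 0; 0 0 0 0 0 0; 0 0 0 0 0 0; 0 0 0 0 0 0; 0 0 0 0 0 0"
}}

```text
time: 13.95
tcp_pos: [0.5301, 0.3446, 0.2158]
tool_rot: [-0.046, 3.141, -0.0]
force: [-0.0, 0.0, -1.5]
grip_width: 0.293
grip_force: 30.0
```

Request:
{"name": "drive_tool", "arguments": {
  "series": "0 0 0 0 0 0; 0 0 0 0 0 0; 0 0 0 0 0 0; 0 0 0 0 0 0; 0 0 0 0 0 0; 0 0 0 0 0 0; 0 0 0 0 0 0; 0 0 0 0 0 0",
  "hand": 0.3
}}

```text
time: 14.75
tcp_pos: [0.5301, 0.3446, 0.2158]
tool_rot: [-0.046, 3.141, -0.0]
force: [0.7, 0.2, -0.0]
grip_width: 0.649
grip_force: 0.0
```

```bash
python3 plan.py "[(.53,.345,.33,91.7,4),(.53,.22,.345,80,4),(.5203,.0365,.345,55.6,8)]"
```

```text
0 0 -2.9 0 0 0; 0 0 -2.8 0 0 0; 0 0 -2.9 0 0 0; 0 0 -2.8 0 0 0; 0.1 -3.1 -0.4 0 0 0.05; -0.1 -3.1 -0.4 0 0 0.05; -0.2 -3.1 -0.4 0 0 0.05; -0.4 -3.1 -0.3 0 0 0.05
-0.3 -2.3 0 0 0 0.05; -0.4 -2.3 0 0 0 0.05; -0.5 -2.2 0 0 0 0.05; -0.6 -2.2 0 0 0 0.06; -0.7 -2.2 0 0 0 0.05; -0.8 -2.1 0 0 0 0.06; -1 -2.1 0 0 0 0.05; -1.1 -2.1 0 0 0 0.06
end [0.52035846 0.0361171  0.34475304] 16
```

Request:
{"name": "drive_tool", "arguments": {
  "series": "0 0 -2.9 0 0 0; 0 0 -2.8 0 0 0; 0 0 -2.9 0 0 0; 0 0 -2.8 0 0 0; 0.1 -3.1 -0.4 0 0 0.05; -0.1 -3.1 -0.4 0 0 0.05; -0.2 -3.1 -0.4 0 0 0.05; -0.4 -3.1 -0.3 0 0 0.05"
}}

```text
time: 15.55
tcp_pos: [0.5301, 0.2191, 0.3451]
tool_rot: [0.271, 3.129, 0.0]
force: [1.1, -1.0, 0.6]
grip_width: 0.654
grip_force: 0.0
```

Request:
{"name": "drive_tool", "arguments": {
  "series": "-0.3 -2.3 0 0 0 0.05; -0.4 -2.3 0 0 0 0.05; -0.5 -2.2 0 0 0 0.05; -0.6 -2.2 0 0 0 0.06; -0.7 -2.2 0 0 0 0.05; -0.8 -2.1 0 0 0 0.06; -1 -2.1 0 0 0 0.05; -1.1 -2.1 0 0 0 0.06"
}}

```text
time: 16.35
tcp_pos: [0.5202, 0.0352, 0.3449]
tool_rot: [0.933, 3.0, 0.0]
force: [-0.6, 0.2, -0.0]
grip_width: 0.652
grip_force: 0.0
```

Request:
{"name": "drive_tool", "arguments": {
  "series": "0 0 0 0 0 0; 0 0 0 0 0 0; 0 0 0 0 0 0; 0 0 0 0 0 0; 0 0 0 0 0 0; 0 0 0 0 0 0; 0 0 0 0 0 0; 0 0 0 0 0 0"
}}

```text
time: 17.15
tcp_pos: [0.5204, 0.0362, 0.3448]
tool_rot: [0.929, 3.001, 0.0]
force: [0.4, -0.0, 1.5]
grip_width: 0.65
grip_force: 0.0
```

Run:
```python
from h import *
s=manip.read_state();print(s['tcp_pos'])
a=shot('scene','s4')[0];b=shot('wrist','w4')[0]
cv2.imwrite('pics/v4.png',np.hstack([cv2.resize(a[140:340,180:340],(400,500)),cv2.resize(b,(400,500))])[:,:,::-1])
for f in ['s4','w4']:
    im,d,K,T=load(f);C=cloud(d,K,T)
    m=(d>0)&(C[...,2]>.088)&(C[...,2]<.105)&(np.hypot(C[...,0]-.5203,C[...,1]-.0365)<.03)
    p=C[m]; print(f,len(p), p.mean(0) if len(p) else '',cv2.minAreaRect(p[:,:2].astype(np.float32)*1000) if len(p)>5 else '')
```

```text
[0.52036966 0.03620682 0.34475294]
s4 56 [0.51759407 0.03999046 0.09544291] ((519.1508178710938, 37.35443115234375), (10.495279312133789, 37.40953063964844), 52.048187255859375)
w4 703 [0.51907384 0.03857784 0.09770428] ((520.1695556640625, 37.749019622802734), (9.969095230102539, 37.867008209228516), 49.79846954345703)
```

View pics/v4.png

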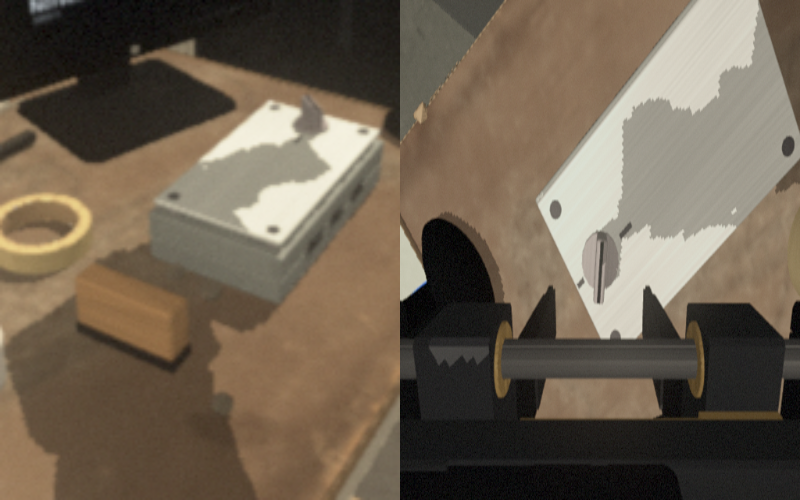

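The block stands on the bench clear of the box and the panel is empty. The wrist view gives the fastener wing as 10 x 38 mm, centred at (0.520, 0.0377) with its thickness at 49.8°, so it needs about 48° clockwise.

```bash
python3 plan.py "[(.5203,.0372,.285,50,5),(.5203,.0372,.268,50,3)]"
```

```text
0 0 1.2 0 0 0.02; 0 0 1.2 0 0 0.02; 0 0 1.2 0 0 0.02; 0 0 1.2 0 0 0.02; 0.1 0.1 1.2 0 0 0.02; 0 0 0.6 0 0 0; 0 0 0.5 0 0 0; 0 0 0.6 0 0 0
end [0.52024306 0.03753444 0.26772751] 8
```

Request:
{"name": "drive_tool", "arguments": {
  "series": "0 0 1.2 0 0 0.02; 0 0 1.2 0 0 0.02; 0 0 1.2 0 0 0.02; 0 0 1.2 0 0 0.02; 0.1 0 1.2 0 0 0.02; 0 0 0.6 0 0 0; 0 0 0.5 0 0 0; 0 0 0.6 0 0 0"
}}

```text
time: 18.05
tcp_pos: [0.5197, 0.0367, 0.2675]
tool_rot: [1.078, 2.95, 0.0]
force: [0.1, 0.9, 0.6]
grip_width: 0.652
grip_force: 0.0
```

Request:
{"name": "drive_tool", "arguments": {
  "series": "0 0 0 0 0 0; 0 0 0 0 0 0; 0 0 0 0 0 0; 0 0 0 0 0 0; 0 0 0 0 0 0; 0 0 0 0 0 0; 0 0 0 0 0 0; 0 0 0 0 0 0",
  "hand": -1
}}

```text
time: 18.85
tcp_pos: [0.52, 0.0372, 0.2679]
tool_rot: [1.079, 2.949, 0.002]
force: [3.9, 7.2, -1.9]
grip_width: 0.101
grip_force: 30.0
```

Request:
{"name": "drive_tool", "arguments": {
  "series": "0 0 0 0 0 0; 0 0 0 0 0 0; 0 0 0 0 0 0; 0 0 0 0 0 0; 0 0 0 0 0 0; 0 0 0 0 0 0; 0 0 0 0 0 0; 0 0 0 0 0 0"
}}

```text
time: 19.65
tcp_pos: [0.52, 0.0372, 0.2679]
tool_rot: [1.078, 2.949, 0.002]
force: [4.1, 7.9, -1.0]
grip_width: 0.105
grip_force: 30.0
```

```bash
python3 plan.py "[(.5203,.0369,.2675,1.6,14),(.5203,.0369,.2675,1.6,2)]"
```

```text
0 0 0 0 0 0.06; 0 0 0 0 0 0.06; 0 0 0 0 0 0.06; 0 0 0 0 0 0.06; 0 0 0 0 0 0.06; 0 0 0 0 0 0.06; 0 0 0 0 0 0.06; 0 0 0 0 0 0.06
0 0 0 0 0 0.06; 0 0 0 0 0 0.06; 0 0 0 0 0 0.06; 0 0 0 0 0 0.06; 0 0 0 0 0 0.06; 0 0 0 0 0 0.06; 0 0 0 0 0 0; 0 0 0 0 0 0
end [0.51996992 0.03724182 0.26787761] 16
```

Request:
{"name": "drive_tool", "arguments": {
  "series": "0 0.06 0 0 0 0.06; 0 0 0 0 0 0.06; 0 0 0 0 0 0.06; 0 0 0 0 0 0.06; 0 0 0 0 0 0.06; 0 0 0 0 0 0.06; 0 0 0 0 0 0.06; 0 0 0 0 0 0.06"
}}

```text
time: 20.45
tcp_pos: [0.5203, 0.0375, 0.2678]
tool_rot: [1.752, 2.607, 0.002]
force: [2.9, 3.7, -0.1]
grip_width: 0.099
grip_force: 30.0
```

Request:
{"name": "drive_tool", "arguments": {
  "series": "0 0 0 0 0 0.06; 0 0 0 0 0 0.06; 0 0 0 0 0 0.06; 0 0 0 0 0 0.06; 0 0 0 0 0 0.06; 0 0 0 0 0 0.06; 0 0 0 0 0 0; 0 0 0 0 0 0"
}}

```text
time: 21.25
tcp_pos: [0.5204, 0.0375, 0.2679]
tool_rot: [2.188, 2.253, 0.002]
force: [2.7, 3.9, -0.9]
grip_width: 0.107
grip_force: 30.0
```

Request:
{"name": "drive_tool", "arguments": {
  "series": "0 0 0 0 0 0; 0 0 0 0 0 0; 0 0 0 0 0 0; 0 0 0 0 0 0; 0 0 0 0 0 0; 0 0 0 0 0 0; 0 0 0 0 0 0; 0 0 0 0 0 0",
  "hand": 0.1
}}

```text
time: 22.05
tcp_pos: [0.52, 0.0372, 0.2677]
tool_rot: [2.188, 2.254, 0.0]
force: [-0.7, 0.5, -0.4]
grip_width: 0.547
grip_force: 0.0
```

```bash
python3 plan.py "[(.5203,.0369,.345,1.6,5),(.5203,.0369,.345,1.6,3)]"
```

```text
0 0 -1.5 0 0 0; 0 0 -1.6 0 0 0; 0 0 -1.5 0 0 0; 0 0 -1.6 0 0 0; 0 0 -1.5 0 0 0; 0 0 0 0 0 0; 0 0 0 0 0 0; 0 0 0 0 0 0
end [0.51998754 0.03717918 0.34474883] 8
```

Request:
{"name": "drive_tool", "arguments": {
  "series": "0 0 -1.5 0 0 0; 0 0 -1.6 0 0 0; 0 0 -1.5 0 0 0; 0 0 -1.6 0 0 0; 0 0 -1.5 0 0 0; 0 0 0 0 0 0; 0 0 0 0 0 0; 0 0 0 0 0 0"
}}

```text
time: 22.85
tcp_pos: [0.5198, 0.0372, 0.344]
tool_rot: [-2.187, -2.254, 0.001]
force: [-0.2, -0.2, -0.4]
grip_width: 0.55
grip_force: 0.0
```

```bash
python3 - <<'E'
from h import *
im,d,P=shot('wrist','w5');shot('scene','s5')
cv2.imwrite('pics/v5.png',im[:,:,::-1])
for f in ['s5','w5']:
    im,d,K,T=load(f);C=cloud(d,K,T)
    m=(d>0)&(C[...,2]>.088)&(C[...,2]<.105)&(np.hypot(C[...,0]-.5203,C[...,1]-.0365)<.03)
    p=C[m]; print(f,len(p), p.mean(0),cv2.minAreaRect(p[:,:2].astype(np.float32)*1000))
    m=(d>0)&(abs(C[...,2]-.07)<.004)&(abs(C[...,0]-.518)<.08)&(abs(C[...,1]-.12)<.14)
    p=C[m]; print(len(p),p.mean(0),cv2.minAreaRect(p[:,:2].astype(np.float32)*1000))
E
python3 plan.py "[(.5178,.122,.30,1.6,6),(.5178,.122,.275,1.6,2)]"
```

```text
s5 54 [0.51837055 0.03935686 0.09532688] ((519.1800537109375, 36.66677474975586), (9.241281509399414, 37.28328323364258), 2.7944681644439697)
2668 [0.513727   0.13712069 0.07025882] ((517.708251953125, 121.09668731689453), (132.4872283935547, 234.23764038085938), 1.7461354732513428)
w5 691 [0.52070243 0.03947509 0.09775152] ((520.9530029296875, 38.267852783203125), (9.509781837463379, 37.4405403137207), 1.701904296875)
38742 [0.51867394 0.10587152 0.07021085] ((519.0306396484375, 94.5332260131836), (132.6941680908203, 176.44219970703125), 1.6828643083572388)
1.4 0 0.7 0 0 0; 1.4 0 0.7 0 0 0; 1.4 0 0.7 0 0 0; 1.4 0 0.8 0 0 0; 1.4 0 0.7 0 0 0; 1.5 0 0.8 0 0 0; 0 0 1.2 0 0 0; 0 0.1 1.3 0 0 0
end [0.51829012 0.12219605 0.27498071] 8
```

View pics/v5.png

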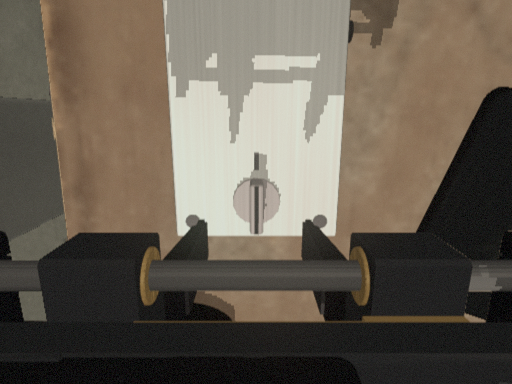

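The slot at (257,205) lines up with the index mark at (257,160): wing at 1.70°, panel at 1.68°. Next I'll close the gripper and press at the panel centre.

Request:
{"name": "drive_tool", "arguments": {
  "series": "1.4 0 0.7 0 0 0; 1.4 0 0.7 0 0 0; 1.4 0 0.7 0 0 0; 1.4 0 0.8 0 0 0; 1.4 0 0.7 0 0 0; 1.5 0 0.8 0 0 0; 0 0 1.2 0 0 0; 0 0 1.3 0 0 0",
  "hand": -1
}}

```text
time: 23.75
tcp_pos: [0.5173, 0.1227, 0.2749]
tool_rot: [2.186, 2.256, 0.0]
force: [0.7, -0.2, 0.6]
grip_width: 0.005
grip_force: 0.0
```

Request:
{"name": "drive_tool", "arguments": {
  "series": "0 0 0.3 0 0 0; 0 0 0.3 0 0 0; 0 0 0.3 0 0 0; 0 0 0.2 0 0 0; 0 0 0.2 0 0 0; 0 0 0 0 0 0; 0 0 0 0 0 0; 0 0 0 0 0 0"
}}

```text
time: 24.55
tcp_pos: [0.5174, 0.1221, 0.2629]
tool_rot: [2.188, 2.254, 0.0]
force: [-0.0, -0.8, 0.2]
grip_width: 0.007
grip_force: 0.0
```

Request:
{"name": "drive_tool", "arguments": {
  "series": "0 0 0.2 0 0 0; 0 0 0.1 0 0 0; 0 0 0.1 0 0 0; 0 0 0.1 0 0 0; 0 0 0.1 0 0 0; 0 0 0.1 0 0 0; 0 0 0 0 0 0; 0 0 0 0 0 0"
}}

```text
time: 25.35
tcp_pos: [0.5175, 0.1222, 0.256]
tool_rot: [2.188, 2.254, 0.001]
force: [-0.9, 0.9, 7.6]
grip_width: 0.011
grip_force: 3.3
```

Request:
{"name": "drive_tool", "arguments": {
  "series": "0 0 0.1 0 0 0; 0 0 0.1 0 0 0; 0 0 0.1 0 0 0; 0 0 0 0 0 0; 0 0 0 0 0 0; 0 0 0 0 0 0; 0 0 0 0 0 0; 0 0 0 0 0 0"
}}

```text
time: 26.15
tcp_pos: [0.5174, 0.1222, 0.2532]
tool_rot: [2.188, 2.254, 0.001]
force: [-1.4, -0.3, 9.2]
grip_width: 0.006
grip_force: 4.4
```

Request:
{"name": "drive_tool", "arguments": {
  "series": "0 0 0.1 0 0 0; 0 0 0.05 0 0 0; 0 0 0 0 0 0; 0 0 0 0 0 0; 0 0 0 0 0 0; 0 0 0 0 0 0; 0 0 0 0 0 0; 0 0 0 0 0 0"
}}

```text
time: 26.95
tcp_pos: [0.5174, 0.1221, 0.2523]
tool_rot: [2.187, 2.254, 0.001]
force: [-4.9, -0.7, 18.9]
grip_width: 0.007
grip_force: 8.8
```

Request:
{"name": "drive_tool", "arguments": {
  "series": "0 0 0.05 0 0 0; 0 0 0 0 0 0; 0 0 0 0 0 0; 0 0 0 0 0 0; 0 0 0 0 0 0; 0 0 0 0 0 0; 0 0 0 0 0 0; 0 0 0 0 0 0"
}}

```text
time: 27.75
tcp_pos: [0.5173, 0.1222, 0.2523]
tool_rot: [2.187, 2.254, 0.002]
force: [-6.0, -1.6, 23.5]
grip_width: 0.007
grip_force: 12.0
```

The tool stopped at the expected home height with 23 N on it. One last numeric check before handing in.

Run:
```python
from h import *
shot('scene','s6');im,d,K,T=load('s6');C=cloud(d,K,T);i=im.astype(int)
m=(d>0)&(i.min(-1)>110)&(abs(C[...,2]-.066)<.008)&(abs(C[...,0]-.518)<.06)&(abs(C[...,1]-.12)<.11)
print('panel z',m.sum(),np.median(C[m][:,2]))
m=(d>0)&(abs(C[...,2]-.06)<.006)&(abs(C[...,0]-.53)<.08)&(abs(C[...,1]-.345)<.06)
print('block',cv2.minAreaRect(C[m][:,:2].astype(np.float32)*1000))
m=(d>0)&(C[...,2]>.085)&(C[...,2]<.1)&(np.hypot(C[...,0]-.5203,C[...,1]-.0365)<.03)
print('wing',m.sum(),cv2.minAreaRect(C[m][:,:2].astype(np.float32)*1000))
s=manip.read_state();print(s['force'],s['tcp_pos'])
```

```text
panel z 1978 0.062309351461891094
block ((529.2054443359375, 343.341796875), (96.62738037109375, 28.8964900970459), 1.3790886402130127)
wing 22 ((518.2696533203125, 36.10553741455078), (37.080528259277344, 8.824976921081543), 88.23699188232422)
[-5.62605986 -0.64068155 24.16741955] [0.5173454  0.12216548 0.25224766]
```

```bash
python3 -c "
from rig import manip
print(manip.sign_off())"
```

```text
the job is handed in; nothing more can be done
None
```

The job is handed in at about 28 s: all three chips are on the bench, the block stands clear of the box, the fastener is lined up with the index marks, and the panel is held fully home (62 mm) at about 24 N.

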